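# Snap the sprung bail over the loaded tip box

### The arm

A 7-joint arm with a two-finger parallel gripper is mounted at the origin on a cart in front of the work surface, level with it; the furniture and walls round the work are solid. World frame = base frame: x ahead of the robot, y to its left, z up, the work surface at z = 0. Lengths are in m, angles in degrees, forces in N, time in s.
With the tool pointing down it reaches from about 0.4 to 0.875 m from the base axis. Payload 19.3 kg.
Tool frame: the origin (TCP) lies at the very end of the fingers, on their centre line; the grasp point (between the pads) lies 19 mm behind it (r.hold_point_z is the distance from the TCP to the grasp point, in m); x points along the fingers, y is the direction in which the jaws open and shut, and the axes are right-handed (so a half turn about x gives the same grasp; the last joint's range is limited). The gripper opens to 85 mm and grips with 20 to 120 N. Pads are 22 mm wide; open, the fingers measure 114 mm over their backs; the gripper's body (76 mm by 85 mm) begins 54 mm behind the grasp point. The pads swing forward as they close: fully open they stand 13 mm farther back than shut.
Start: joints at [-78.507, 29.874, -2.08, 91.645, 1.215, 58.505, -6.463], TCP at [0.167, 0.602, 0.231] pointing down, gripper open.
Joint ranges: [-166.77, 166.77], [-17.47, 122.26], [-85.68, 81.53], [9.62, 139.38], [-72.42, 252.41], [9.2, 110.78], [-144.41, 144.41]. Speed limits (degrees/s): [108.29, 108.29, 136.94, 136.94, 172.46, 172.46, 172.46].

### API

Orientations are given as a 3x3 rotation matrix whose columns are the frame's x, y, z axes.
In Python, from workcell import sense, vision, job, r gives the robot as it stands.
- The arm moves only by the tool send_rows, never from a script. Its argument "moves" is a list of rows, each an object with "xyz": the shift along the tool's x, y, z in mm, a list of three; "yaw": the turn about the tool's x in degrees. A call has 1 to 10 rows; each row shifts and turns the commanded pose from where the row before left it, along the tool's axes as they then stand; what a row does not reach is not made up. A row lasts 1/8 s, in which the tool goes at most 62.5 mm and 10.7 degrees, less where a joint would pass 70% of its speed; a pose out of reach is approached as far as the arm can. A call with a gripper value outside its range is refused whole. "jaw" is the finger opening in mm, from 0 to 85.4, set as the call begins (left out, the last holds). The fingers move at their own pace and stop on an object; "squeeze" is the grip in N (left out, the last holds). Time passes only in rows, so rows that do not move let the fingers close. It gives the time, the measured TCP pose, the force and the opening at its end, in the units of the state.
- sense(): the state, without advancing time (a new reading comes with each control period).
- vision.get_image(name): name is "scene" or "top" or "wrist"; returns a dict with "img" (384x512x3 uint8, red, green, blue), "camera_matrix" (3x3 intrinsics, pixels), "k1" (the pictures are not rectified: a ray, as slopes to the right and down, at radius r is drawn at 1 + k1 r^2 times it, then the intrinsics apply), "R" (3x3) and "t" (3): a world point X has camera coordinates R X + t. Camera axes: x right, y down, z forward; pixel columns grow to the right and rows downward; lengths in m; the calibration is good to about 2 mm. A picture is of the moment at which its call begins. There is no depth.
- job.close_job(): hands the job in, once; it reports no verdict.
The state is a dict: "clock": time; "joint_positions": joint angles; "dq": joint speeds; "joint_efforts": joint torques, N m; "tcp_pos": TCP position; "tcp_rot": TCP orientation; "force": force on the tool from outside, world axes, zero at the start; "moment": the same for the moment, N m; "opening": opening from 0.0 (shut) to 1.0 (fully open).
Only numpy, scipy, OpenCV 4.12 (cv2) and the standard library are available. Lean on these libraries where they do the work, as an engineer would, in place of code of your own. Each camera call takes 0.05 s, during which the arm holds its last target. There are 200 camera calls.

### The job

Two tip-box holders stand on the bench with their sprung retaining bails thrown back; one of them holds a pipette-tip box. Push the bail of that holder over its centre point so that it snaps down over the box's lid and stays at its closed stop, with the box still seated in the holder. Leave the empty holder's bail thrown back.

Things in the scene. Friction and masses are not known exactly. Their poses are not given: they have to be found in the camera images.
- holder_full: Holder with the tip box: aluminium base plate 200 x 150 x 10 mm (x -120 to +80), screwed to the bench, grey lips round the box 22 mm high, two cheeks 115 mm high at y = +-26 carry the bail behind the box. Origin on the bench under the box's centre; z up; x from the hinge towards the box, the way the bail is pushed to close; y along the hinge and bar. Hinge line at x = -80, z = 100 mm.
- bail_full (a joint): Hinge of its bail, a U of 8 mm steel bar 84 mm wide. 0 = thrown back, leaning 30 degrees off vertical away from the box (the start); 2.0 rad = closed stop over the box. An over-centre spring drives it to the nearer stop: it resists by about 3 to 5 N at the bar at first, nothing at about 1.0 rad (27 degrees past vertical); beyond 1.1 it snaps shut by itself in about a second.
- bar_full (a point): Middle of that bail's cross bar, on its axis, 100 mm from the hinge; a smooth grey plastic sleeve 16 mm thick, 52 mm long, to push on. In the holder's frame: thrown back x = -130, z = 187 mm; highest z = 200 mm (upright); closed x = +20, z = 109 mm, the sleeve clear of the lid by 7 mm. It moves with the bail.
- tip_box: Pipette-tip box, blue with a clear lid (shut, does not open), 92 x 122 x 84 mm (x, y, z), loose in the 12 mm deep nest of the loaded holder. Origin: centre of its underside, 10 mm above the bench; its top is 94 mm above the bench.
- bail_empty (a joint): Hinge of the bail of the other holder, alike but with no box in it and 0.2 to 0.5 m away; 0 = thrown back, 2.0 rad = closed. To be left thrown back.
Things that resemble listed ones, but are neither listed nor needed, are in the scene too. Leave any black look-alike of the tip_box alone.

How it is judged:
By the outcome, as a careful person would: the job done as asked, in the order asked, and still so for the second after the job is handed in, with the robot touching nothing.
It also fails if it takes over 29 s, if anything falls off the work surface, if the arm or the gripper's body presses on something with over 40 N, if the wrist force passes 120 N, or if a joint passes its speed limit or range.

## Working session

There is one attempt and no reset: what is moved stays moved. The work goes in short steps, Python scripts to look and compute and a tool call to move; the robot and the scene stay as the last step left them, time stands still between calls to the robot, and variables do not carry over. Pictures are saved under pics/ and viewed, about 8 in all and at most 12, crops included, and the job is handed in when it is done.

Besides the shell and the picture viewer there is one more tool, called after ">>>" as name(argument=value, ...), one argument or row to a line, values as JSON. send_rows: Moves the arm, as the interface text tells. Its arguments: {"type":"object","properties":{"moves":{"type":"array"},"jaw":{"type":"number"},"squeeze":{"type":"number"}},"required":["moves"]}

```bash
mkdir -p pics
cat > h.py <<'E'
import numpy as np, cv2
from workcell import sense, vision, job, r
def get(n,f=None):
    d=vision.get_image(n)
    if f: cv2.imwrite('pics/'+f,d['img'][:,:,::-1])
    return d
def ray(d,p):
    K=np.array(d['camera_matrix']);R=np.array(d['R']);t=np.array(d['t'])
    u=np.array([(p[0]-K[0,2])/K[0,0],(p[1]-K[1,2])/K[1,1]]);s=u.copy()
    for _ in range(20): s=u/(1+d['k1']*(s@s))
    v=R.T@np.array([s[0],s[1],1]); return -R.T@t, v/np.linalg.norm(v)
def onz(d,p,z):
    o,v=ray(d,p); return o+v*(z-o[2])/v[2]
def tri(d1,p1,d2,p2):
    A=[];b=[]
    o1,v1=ray(d1,p1);o2,v2=ray(d2,p2)
    s=np.linalg.lstsq(np.c_[v1,-v2],o2-o1,rcond=None)[0]
    a=o1+s[0]*v1;c=o2+s[1]*v2; return (a+c)/2,np.linalg.norm(a-c)
def proj(d,X):
    K=np.array(d['camera_matrix']);c=np.array(d['R'])@X+np.array(d['t']);s=c[:2]/c[2];s=s*(1+d['k1']*(s@s))
    return np.array([K[0,0]*s[0]+K[0,2],K[1,1]*s[1]+K[1,2]])
E
python3 - <<'E'
from h import *
a=get('scene');b=get('top')
import pickle
pickle.dump((a,b),open('v0.pkl','wb'))
im=np.vstack([a['img'],b['img']])[:,:,::-1]
cv2.imwrite('pics/scene0.png',cv2.resize(a['img'][:,:,::-1],(800,600)))
cv2.imwrite('pics/top0.png',cv2.resize(b['img'][:,:,::-1],(800,600)))
s=sense();print(s['tcp_rot'],s['tcp_pos'],s['clock'],s['force'])
for d in(a,b):print(-np.array(d['R']).T@d['t'],d['R'],d['k1'])
E
```

```text
[[-1.97099411e-04  2.67495320e-01  9.63559139e-01]
 [-9.52187526e-04  9.63558671e-01 -2.67495385e-01]
 [-9.99999527e-01 -9.70212176e-04  6.47888608e-05]] [0.16713359 0.60195847 0.23078694] 0.1 [-0.61509395 -0.16277311 -0.7369723 ]
[-0.32445018 -0.79750696  1.15027715] [[ 5.69522126e-01 -8.21975998e-01  7.73175480e-05]
 [-5.46847556e-01 -3.78964234e-01 -7.46554660e-01]
 [ 6.13679312e-01  4.25137116e-01 -6.65324082e-01]] -0.1116383126402837
[ 0.44365286 -0.17384107  1.08825865] [[ 0.0231842  -0.99972992  0.00160583]
 [-0.98828349 -0.02316107 -0.1508619 ]
 [ 0.15085834  0.00191059 -0.98855354]] -0.05339740444015749
```

View pics/scene0.png

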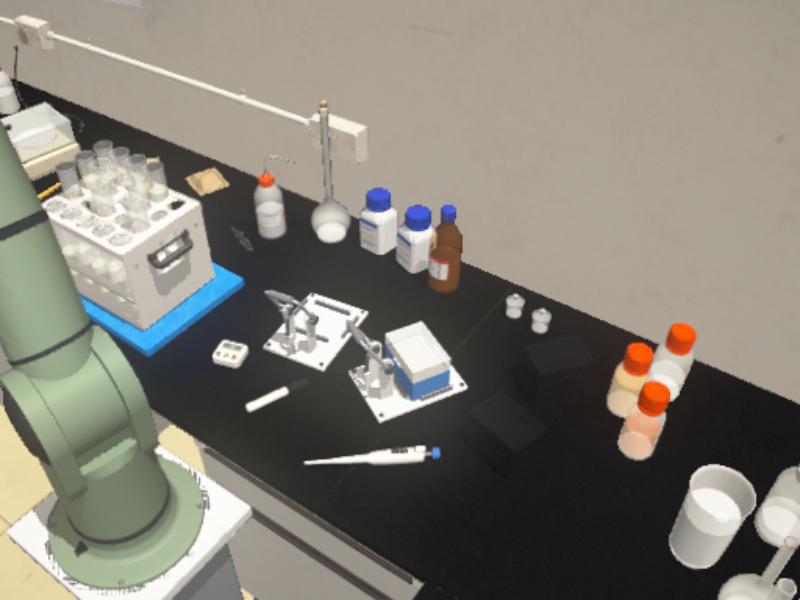

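View pics/top0.png

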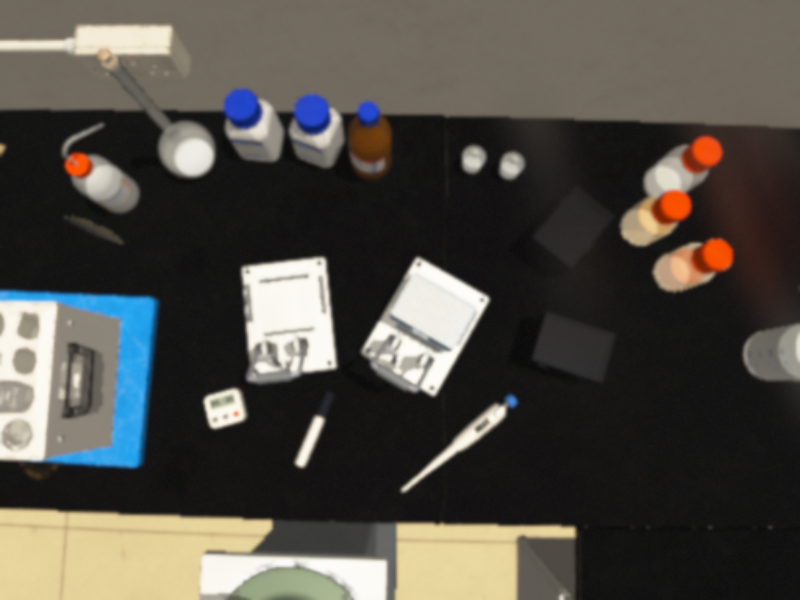

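The full holder is at top (425,325) with the box (blue in the scene view at (418,360)). The empty holder is at top (288,318), and the black look-alikes at (573,228) and (573,348). Next, a close crop of the chosen one.

Run:
```python
from h import *;import pickle
a,b=pickle.load(open('v0.pkl','rb'))
# x0,y0 (native): top 222..322,160..257 ; scene 215..305,195..272
c1=cv2.resize(b['img'][160:260,225:320,::-1],None,fx=6,fy=6,interpolation=cv2.INTER_CUBIC)[:, :]
c2=cv2.resize(a['img'][195:275,215:305,::-1],None,fx=6,fy=6,interpolation=cv2.INTER_CUBIC)
cv2.imwrite('pics/ct.png',c1);cv2.imwrite('pics/cs.png',c2)
```

```text
(no output)
```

View pics/ct.png

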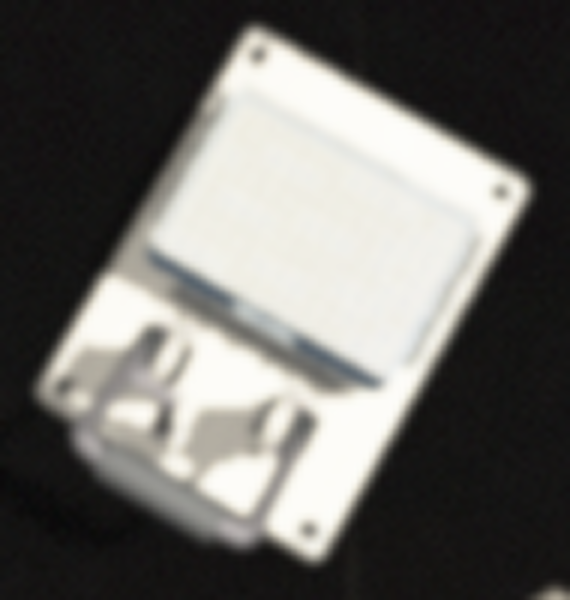

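View pics/cs.png

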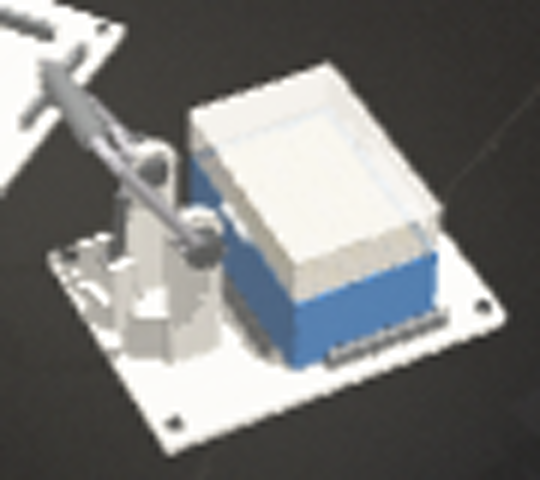

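The crop shows the blue box under its clear lid in this holder. The plate corners are at crop (253,25), (533,188), (318,562) and (38,393), with the bar near (165,493) in top and (72,100) in scene.

Run:
```python
from h import *;import pickle
a,b=pickle.load(open('v0.pkl','rb'))
c=[onz(b,(x/6+225-.4,y/6+160-.4),.01) for x,y in[(253,25),(533,188),(318,562),(38,393)]]
c=np.array(c);print(c.round(4),[np.linalg.norm(c[i]-c[(i+1)%4]).round(4) for i in range(4)])
ex=(c[0]+c[1]-c[2]-c[3]);ex[2]=0;ex/=np.linalg.norm(ex);ey=np.cross([0,0,1],ex)
o=c.mean(0)+.02*ex;o[2]=0
print('o',o,'ex',ex,'yaw',np.degrees(np.arctan2(ex[1],ex[0])))
H=lambda x,y,z:o+ex*x+ey*y+np.array([0,0,z])
bar=H(-.13,0,.187);print('bar',bar,'closed',H(.02,0,.109))
print(proj(b,bar),(165/6+225,493/6+160),'scene',proj(a,bar),(72/6+215,100/6+195))
print(tri(b,(165/6+225,493/6+160),a,(72/6+215,100/6+195)))
for p in [H(-.046,.061,.094),H(.046,-.061,.094)]: print('lid scene crop',(proj(a,p)-[215,195])*6,'top',(proj(b,p)-[225,160])*6)
s=sense();R=np.array(s['tcp_rot']);print('tool y yaw',np.degrees(np.arctan2(R[1,1],R[0,1])))
# empty holder centre
e=onz(b,(288/1.5625,318/1.5625),.01);print('empty',e)
```

```text
[[ 0.6813 -0.2016  0.01  ]
 [ 0.6066 -0.3339  0.01  ]
 [ 0.4319 -0.236   0.01  ]
 [ 0.5058 -0.1059  0.01  ]] [np.float64(0.1519), np.float64(0.2003), np.float64(0.1497), np.float64(0.1998)]
o [ 0.57390039 -0.22905662  0.        ] ex [ 0.87519786 -0.48376513  0.        ] yaw -28.93159850778638
bar [ 0.46012467 -0.16616716  0.187     ] closed [ 0.59140435 -0.23873192  0.109     ]
[251.80226891 241.08417557] (252.5, 242.16666666666669) scene [227.45955984 212.22947254] (227.0, 211.66666666666666)
(array([ 0.45730465, -0.16748391,  0.1922038 ]), np.float64(0.0009789949373153102))
lid scene crop [179.97208747 110.08050633] top [138.71738129 247.59113818]
lid scene crop [448.81695938 204.11103026] top [491.75601662 206.05004088]
tool y yaw 74.48471451816016
empty [0.56269473 0.02607633 0.01      ]
```

Plate sides measure 200 x 150 mm, and the bar agrees between the plate frame and triangulation to about 5 mm. The bar is at (0.460, -0.166, 0.187) and the closing direction is at yaw -28.9°. I'll raise and align the tool so that tool z follows holder x, with the jaws shut.

>>> send_rows(
  moves=[
    {"xyz": [-37, 0, 0], "yaw": 6.7},
    {"xyz": [-37, 0, 0], "yaw": 6.7},
    {"xyz": [-37, 0, 0], "yaw": 0},
    {"xyz": [-37, 0, 0], "yaw": 0},
  ],
  jaw=0,
)

```text
clock: 0.6
tcp_pos: [0.1671, 0.602, 0.3803]
tcp_rot: [[-0.0, 0.484, 0.875], [-0.001, 0.875, -0.484], [-1.0, -0.001, 0.0]]
force: [0.4, 0.3, -0.3]
opening: 0.143
```

>>> send_rows(
  moves=[
    {"xyz": [0, -12, 41], "yaw": 0},
    {"xyz": [0, -12, 41], "yaw": 0},
    {"xyz": [0, -12, 41], "yaw": 0},
    {"xyz": [0, -12, 41], "yaw": 0},
    {"xyz": [0, -12, 41], "yaw": 0},
    {"xyz": [0, -12, 41], "yaw": 0},
    {"xyz": [0, -12, 41], "yaw": 0},
    {"xyz": [0, -12, 41], "yaw": 0},
    {"xyz": [0, -12, 41], "yaw": 0},
    {"xyz": [0, -12, 41], "yaw": 0},
  ],
)

```text
clock: 1.85
tcp_pos: [0.4688, 0.2978, 0.3791]
tcp_rot: [[-0.0, 0.483, 0.875], [-0.0, 0.875, -0.483], [-1.0, -0.0, -0.0]]
force: [-0.6, 0.4, 0.5]
opening: 0.002
```

>>> send_rows(
  moves=[
    {"xyz": [0, -41, 17], "yaw": 0},
    {"xyz": [0, -41, 17], "yaw": 0},
    {"xyz": [0, -41, 17], "yaw": 0},
    {"xyz": [0, -41, 17], "yaw": 0},
    {"xyz": [0, -41, 17], "yaw": 0},
    {"xyz": [0, -41, 17], "yaw": 0},
    {"xyz": [0, -41, 17], "yaw": 0},
    {"xyz": [0, -41, 17], "yaw": 0},
    {"xyz": [0, -41, 17], "yaw": 0},
    {"xyz": [0, -41, 17], "yaw": 0},
  ],
)

```text
clock: 3.1
tcp_pos: [0.4181, -0.1435, 0.3793]
tcp_rot: [[0.0, 0.483, 0.875], [0.0, 0.875, -0.483], [-1.0, 0.0, -0.0]]
force: [0.4, 0.8, 0.0]
opening: 0.001
```

```bash
cat >> h.py <<'E'
o=np.array([.5739,-.2291,0]);ex=np.array([.8752,-.4838,0]);ey=np.array([.4838,.8752,0])
def hold():
    s=sense();p=np.array(s['tcp_pos'])-o;print('holder frame mm',(1e3*np.array([p@ex,p@ey,p[2]])).round(1),'clock',s['clock'],'F',np.round(s['force'],1),'q',np.round(s['joint_positions'],0))
E
python3 -c "
from h import *
hold();d=get('wrist','w1.png')"
```

```text
holder frame mm [-177.8   -0.5  379.3] clock 3.1 F [0.4 0.8 0. ] q [-18.   4.  32. 106.  -2.  70.  76.]
```

View pics/w1.png

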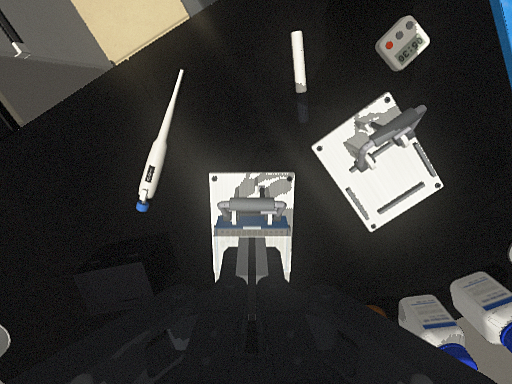

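The wrist view shows the thrown-back bar at (252,205), centred laterally on the fingers (252,245). I'll check that against the predicted position, then descend behind it.

```bash
python3 -c "
from h import *
d=get('wrist')
b=o-.13*ex+[0,0,.187];print(proj(d,b),proj(d,b+.026*ey),proj(d,b-.026*ey),proj(d,o-.12*ex+.075*ey+[0,0,.01]), onz(d,(252,205),.187)-b)"
```

```text
[256.89253463 203.46858019] [279.14488665 203.39862241] [234.64270642 203.53665937] [298.66267267 172.2926231 ] [-0.00110803 -0.00592573  0.        ]
```

>>> send_rows(
  moves=[
    {"xyz": [40, 0, 0], "yaw": 0},
    {"xyz": [40, 0, 0], "yaw": 0},
    {"xyz": [40, 0, 0], "yaw": 0},
    {"xyz": [40, 0, 0], "yaw": 0},
    {"xyz": [30, 0, 0], "yaw": 0},
    {"xyz": [22, 0, 0], "yaw": 0},
    {"xyz": [0, 0, 0], "yaw": 0},
  ],
)

```text
clock: 4.08
tcp_pos: [0.4178, -0.1418, 0.1663]
tcp_rot: [[-0.003, 0.484, 0.875], [0.0, 0.875, -0.484], [-1.0, -0.001, -0.003]]
force: [-0.1, -0.6, 0.4]
opening: -0.0
```

>>> send_rows(
  moves=[
    {"xyz": [0, -5, 10], "yaw": 0},
    {"xyz": [0, 0, 10], "yaw": 0},
    {"xyz": [0, 0, 8], "yaw": 0},
    {"xyz": [0, 0, 8], "yaw": 0},
    {"xyz": [0, 0, 8], "yaw": 0},
    {"xyz": [0, 0, 8], "yaw": 0},
    {"xyz": [0, 0, 8], "yaw": 0},
    {"xyz": [0, 0, 8], "yaw": 0},
  ],
)

```text
clock: 5.08
tcp_pos: [0.4763, -0.1797, 0.1674]
tcp_rot: [[0.0, 0.484, 0.875], [-0.0, 0.875, -0.484], [-1.0, 0.0, 0.0]]
force: [-2.3, 0.9, 1.7]
opening: 0.001
```

```bash
python3 -c "
from h import *
hold();a=get('scene')
cv2.imwrite('pics/s2.png',cv2.resize(a['img'][150:300,170:340,::-1],None,fx=4,fy=4,interpolation=cv2.INTER_CUBIC))"
```

```text
holder frame mm [-109.3   -4.   167.4] clock 5.075 F [-2.3  0.9  1.7] q [ -6.  27.  27. 114. -17.  43.  92.]
```

View pics/s2.png

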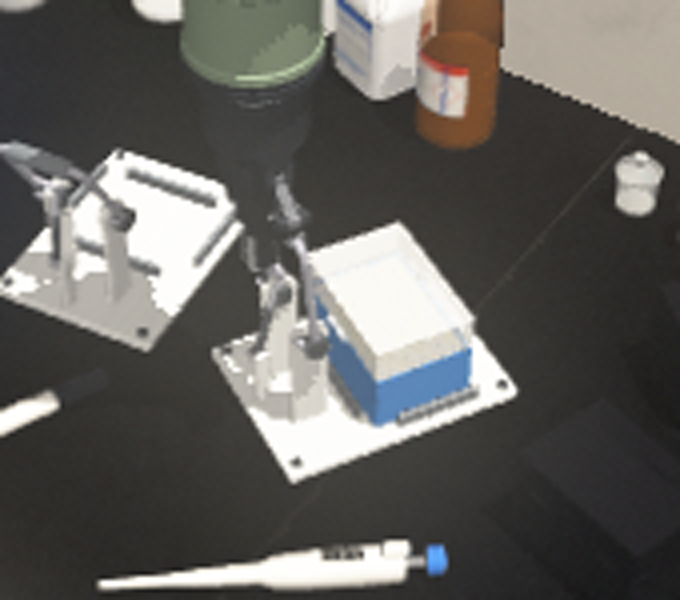

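The fingers are behind the bar at (288,215), and the bail is nearly upright with a push of about 2.5 N. I'll continue past centre.

>>> send_rows(
  moves=[
    {"xyz": [0, 0, 9], "yaw": 0},
    {"xyz": [0, 0, 9], "yaw": 0},
    {"xyz": [0, 0, 9], "yaw": 0},
    {"xyz": [0, 0, 9], "yaw": 0},
    {"xyz": [0, 0, 9], "yaw": 0},
    {"xyz": [0, 0, 9], "yaw": 0},
    {"xyz": [0, 0, 9], "yaw": 0},
    {"xyz": [0, 0, 9], "yaw": 0},
    {"xyz": [0, 0, 8], "yaw": 0},
    {"xyz": [0, 0, 0], "yaw": 0},
  ],
)

```text
clock: 6.38
tcp_pos: [0.5461, -0.2184, 0.1672]
tcp_rot: [[0.0, 0.484, 0.875], [-0.0, 0.875, -0.484], [-1.0, -0.0, 0.0]]
force: [-0.4, 0.1, -0.7]
opening: 0.001
```

>>> send_rows(
  moves=[
    {"xyz": [0, 0, 0], "yaw": 0},
    {"xyz": [0, 0, 0], "yaw": 0},
    {"xyz": [0, 0, 0], "yaw": 0},
    {"xyz": [0, 0, 0], "yaw": 0},
    {"xyz": [0, 0, 0], "yaw": 0},
    {"xyz": [0, 0, 0], "yaw": 0},
    {"xyz": [0, 0, 0], "yaw": 0},
    {"xyz": [0, 0, 0], "yaw": 0},
  ],
)

```text
clock: 7.38
tcp_pos: [0.5457, -0.2181, 0.1673]
tcp_rot: [[-0.0, 0.484, 0.875], [-0.0, 0.875, -0.484], [-1.0, -0.0, -0.0]]
force: [0.8, 0.3, 0.3]
opening: -0.002
```

```bash
python3 -c "
from h import *
hold();a=get('scene')
cv2.imwrite('pics/s3.png',cv2.resize(a['img'][150:300,170:340,::-1],None,fx=4,fy=4,interpolation=cv2.INTER_CUBIC))"
```

```text
holder frame mm [-30.   -4.  167.3] clock 7.375 F [0.8 0.3 0.3] q [ -2.  33.  26. 102. -19.  49.  94.]
```

View pics/s3.png

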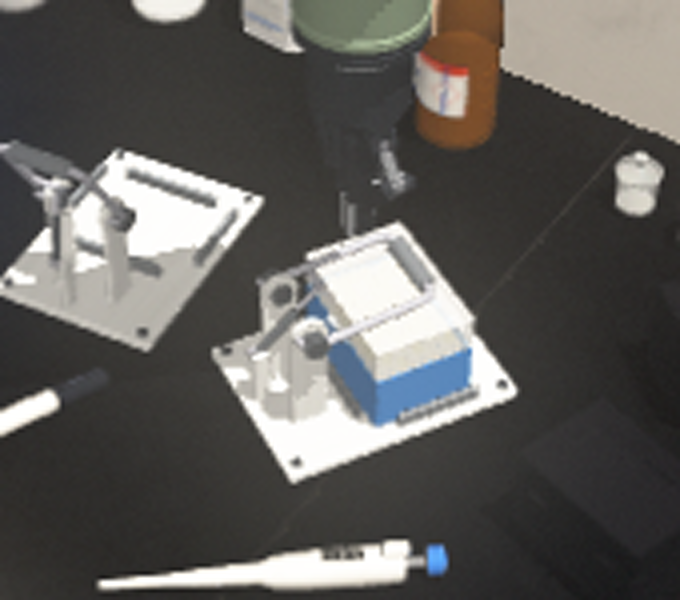

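The bail has snapped over the lid, with the bar at (412,262). The box looks seated and the empty bail is still back. I'll retreat upward and check the numbers.

>>> send_rows(
  moves=[
    {"xyz": [-30, 0, 0], "yaw": 0},
    {"xyz": [-40, 0, 0], "yaw": 0},
    {"xyz": [-40, 0, 0], "yaw": 0},
    {"xyz": [-40, 0, 0], "yaw": 0},
    {"xyz": [0, 0, 0], "yaw": 0},
    {"xyz": [0, 0, 0], "yaw": 0},
    {"xyz": [0, 0, 0], "yaw": 0},
    {"xyz": [0, 0, 0], "yaw": 0},
  ],
)

```text
clock: 8.43
tcp_pos: [0.5455, -0.218, 0.3166]
tcp_rot: [[-0.001, 0.484, 0.875], [0.0, 0.875, -0.484], [-1.0, -0.0, -0.001]]
force: [0.0, -0.5, -0.6]
opening: -0.001
```

```bash
python3 -c "
from h import *
hold();a=get('scene')
cv2.imwrite('pics/s4.png',cv2.resize(a['img'][150:300,170:340,::-1],None,fx=4,fy=4,interpolation=cv2.INTER_CUBIC))
for ang in (1.8,1.9,2.0):
  t=ang-np.radians(30);print(ang,(proj(a,o+ex*(-.08+.1*np.sin(t))+[0,0,.1+.1*np.cos(t)])-[170,150])*4)
for x in(-.046,.046):
  for y in(-.061,.061): print('lid',(proj(a,o+ex*x+ey*y+[0,0,.094])-[170,150])*4)"
```

```text
holder frame mm [-30.2  -4.  316.6] clock 8.425 F [ 0.  -0.5 -0.6] q [ -5.  24.  30.  92. -13.  67.  89.]
1.8 [407.37622601 245.12979227]
1.9 [409.83125119 253.33369573]
2.0 [411.12937554 262.03221713]
lid [371.31181507 355.67609856]
lid [300.02594765 253.40683626]
lid [479.26041675 316.10018076]
lid [403.81164423 217.9255256 ]
```

View pics/s4.png

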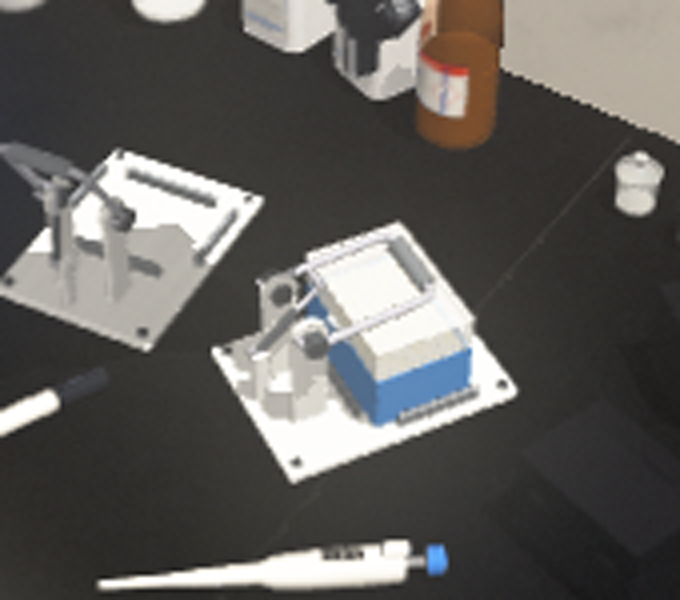

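The bar at (412,262) matches the 2.0 rad prediction of (411,262). The box is seated, the other bail is thrown back, and the arm is clear.

```bash
python3 -c "
from workcell import job
print(job.close_job())"
```

```text
the job is handed in; nothing more can be done
None
```

The loaded holder's bail is closed over the box, and I handed the job in at about 8.4 s on the robot's clock. With the fingers shut, I pushed the bar from behind past its centre point. It snapped shut, and I raised the arm about 150 mm clear.

**Bail:** in the last picture the bar is at crop pixel (412,262), against (411,262) predicted for the 2.0 rad closed stop.

**Box and empty holder:** the lid corners match their seated positions to within about 8 crop pixels (about 2 camera pixels). The empty holder's bail is still thrown back, and nothing else appears to have moved.

**Forces:** the readings after each move showed about 3 N while pushing and roughly zero at the end.

**Disagreement:** the wrist camera put the bar about 6 mm sideways of my first estimate. I shifted the push by 5 mm before contact, and it did not affect the result. No check failed.

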